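# Find the rocking canister lid and press it home

### The arm

A 7-joint arm with a two-finger parallel gripper is mounted at the origin on the work surface; the furniture and walls round the work are solid. World frame = base frame: x ahead of the robot, y to its left, z up, the work surface at z = 0. Lengths are in m, angles in rad, forces in N, time in s.
With the tool pointing down it reaches from about 0.425 to 0.925 m from the base axis. Payload 6.8 kg.
Tool frame: the origin (TCP) lies at the very end of the fingers, on their centre line; the grasp point (between the pads) lies 19 mm behind it; z points along the fingers, y is the line along which they close (so a half turn about z gives the same grasp; the last joint's range is limited). The gripper opens to 85 mm and grips with 20 to 120 N. Pads are 22 mm wide; open, the fingers measure 114 mm over their backs; the gripper's body (76 mm by 85 mm) begins 54 mm behind the grasp point. The pads swing forward as they close: fully open they stand 13 mm farther back than shut.
Start: joints at [-1.388, 0.477, 0.022, 1.555, -0.011, 1.109, -0.083], TCP at [0.194, 0.647, 0.231] pointing down, gripper open.
Joint ranges: [-2.96, 2.96], [-0.34, 2.1], [-1.41, 1.46], [0.24, 2.44], [-1.37, 4.51], [0.17, 1.92], [-2.96, 2.96]. Speed limits (rad/s): [2.39, 2.39, 3.14, 3.14, 3.14, 3.14, 3.14].

### API

Orientations are given as a unit quaternion [w, x, y, z].
In Python, from station import bot gives the robot as it stands.
- The arm moves only by the tool apply_moves, never from a script. Its argument "deltas" is a list of rows, each a list of 3 entries, a list of its own where there are three numbers: the closure, from 0 (fully open) to 1 (shut), then the shift along the tool's x, y, z in units of 0.2 m (1.0 is 0.2 m), then the turn about the tool's z in units of 2 pi rad (1.0 is 2 pi rad). A call has 1 to 12 rows; each row is the pose to reach, as a shift and turn from the pose commanded when the call began, along the tool's axes at that moment, turning the shorter way round; what a row does not reach only later rows make up. A row lasts 1/10 s, in which the tool goes at most 50 mm and 8.59 degrees, less where a joint would pass 70% of its speed; a pose out of reach is approached as far as the arm can. A call with a number of a shift or a turn outside -1 to 1 is refused whole. A call with a gripper value outside its range is refused whole. The fingers move at their own pace and stop on an object; "squeeze" is the grip in N (left out, the last holds). Time passes only in rows, so rows that repeat a pose let the fingers close. It gives the time, the measured TCP pose, the force, the opening and the grip force at its end, in the units of the state.
- bot.get_obs(): the state, without advancing time (a new reading comes with each control period).
- bot.read_camera(name): name is "side" or "top"; returns a dict with "color" (400x640x3 uint8, red, green, blue), "intrinsics" (3x3 intrinsics, pixels), "pose" (4x4, takes a point from camera to world coordinates). Camera axes: x right, y down, z forward; pixel columns grow to the right and rows downward; lengths in m; the calibration is good to about 2 mm. A picture is of the moment at which its call begins. There is no depth.
- bot.hand_in(): hands the job in; it is judged then, once.
Trained networks look in a picture, given as the dict that the camera call returned (one of the last four; its "shot" number tells which), for a name from the list of things; names that differ only in an ending like _2 or _b are one class to them, and where a whole thing is asked for, a point or a joint stands for the part that bears it (a point fixed in the world has none). Each returns a list of dicts, best first, with "confidence" (0 to 1); they miss things now and then, are a little off and sometimes report something else, mostly with a low value. They report only what shows in the picture. A call takes as long as a camera call.
- bot.look_for(picture, target): "point" ([x, y, z] in m, in world coordinates, good to about 4 mm: the middle of the surface that is visible of it).
The state is a dict: "t": time; "q": joint angles; "joint_vel": joint speeds; "joint_torque": joint torques, N m; "eef_pos": TCP position; "tool_rot": TCP orientation; "contact_force": force on the tool from outside, world axes, zero at the start; "torque": the same for the moment, N m; "gripper_width": opening from 0.0 (shut) to 1.0 (fully open); "grasp_force": force on a finger pad.
Only numpy, scipy, OpenCV 4.12 (cv2) and the standard library are available. Lean on these libraries where they do the work, as an engineer would, in place of code of your own. Each camera call takes 0.05 s, during which the arm holds its last target. There are 200 camera calls.

### The job

One of the four canister lids in the wooden caddy is not on properly: it rocks when pressed near an edge. Find it by pressing the lids with a fingertip, then push it down at its middle until it is fully home. Finish while still pressing down on that lid, and on no other, so that I can see which one it was; do not lift anything, and leave the spice jars and the salt shaker alone.

Things in the scene. Friction and masses are not known exactly. Their poses are not given: they have to be found in the camera images.
- caddy: Fixed low dark wooden caddy, 222 x 222 x 36 mm. Origin: centre of its underside, on the worktop; x and y along its sides (yaw within 0.35 rad of the robot's), z up. In it stand four identical fixed white square canisters, 2 x 2, 106 mm apart, each under a push-on lid. Three lids are fully home; one, in a place that differs from run to run, is loose and stands 5 to 6 mm too high.
- near_left (a point): Lid centre of the nearer left canister (seen from the robot), 84 mm above the worktop. Its lid: brown wood, flat top with a small flush steel stud in the middle, 92 mm square, 16 mm thick, sides parallel to the caddy's. A lid that is home has its top 0 to 3 mm above this point (the canisters differ in height), the loose one 5 to 9 mm above it, leaning up to 0.04 rad.
- near_right (a point): Lid centre of the nearer right canister (seen from the robot), 84 mm above the worktop. Its lid: brown wood, flat top with a small flush steel stud in the middle, 92 mm square, 16 mm thick, sides parallel to the caddy's. A lid that is home has its top 0 to 3 mm above this point (the canisters differ in height), the loose one 5 to 9 mm above it, leaning up to 0.04 rad.
- far_left (a point): Lid centre of the farther left canister (seen from the robot), 84 mm above the worktop. Its lid: brown wood, flat top with a small flush steel stud in the middle, 92 mm square, 16 mm thick, sides parallel to the caddy's. A lid that is home has its top 0 to 3 mm above this point (the canisters differ in height), the loose one 5 to 9 mm above it, leaning up to 0.04 rad.
- far_right (a point): Lid centre of the farther right canister (seen from the robot), 84 mm above the worktop. Its lid: brown wood, flat top with a small flush steel stud in the middle, 92 mm square, 16 mm thick, sides parallel to the caddy's. A lid that is home has its top 0 to 3 mm above this point (the canisters differ in height), the loose one 5 to 9 mm above it, leaning up to 0.04 rad.
- loose_lid (a joint): How far the middle of the loose lid is pushed down, m: 0 to 0.001 at the start, 0.006 fully home (stop), negative if pulled up. Needs over 8 N near the middle; stays where left. While up, the lid rocks every way under 1 N: pressed lightly 30 mm off the middle it sinks 4 to 5 mm there and the far edge rises. An edge press alone will not seat it. Home, it is firm.
- loose_lid_seal (a joint): Squeeze of the soft seal under that same loose lid, m: about 0 when nothing presses on the lid, 0.001 for each 4 N of downward push, 0.003 at most. It springs back when the push ends. Which canister it is on is not told.
- firm_lid_a (a joint): The same seal squeeze, m (0 to 0.003, 0.001 for each 4 N), of one of the three lids that are home; which canister is not told. These lids do not rock.
- firm_lid_b (a joint): The same seal squeeze, m (0 to 0.003, 0.001 for each 4 N), of one of the three lids that are home; which canister is not told. These lids do not rock.
- firm_lid_c (a joint): The same seal squeeze, m (0 to 0.003, 0.001 for each 4 N), of one of the three lids that are home; which canister is not told. These lids do not rock.
- spice_a: Loose spice jar with a red cap and a black label, 45 mm across, 106 mm tall, standing left of the caddy. Origin: centre of its underside. To be left alone.
- spice_b: Loose spice jar with a red cap and a green label, 45 mm across, 106 mm tall, standing right of the caddy. Origin: centre of its underside. To be left alone.
- salt_shaker: Loose glass salt shaker with a grey cap, 44 mm across, 90 mm tall, standing right of the caddy. Origin: centre of its underside. To be left alone.

How it is judged:
On the way:
1. the loose lid is pressed home on its canister (value of joint loose_lid above 0.0045 m), for 0.2 s.
At the end, for the whole second after the job is handed in: The loose lid is home (within 1.5 mm of its stop) and still pressed down with at least 2 N (seal squeezed over 0.5 mm); no other lid is pressed (seals under 0.4 mm); the spice jars and the salt shaker stand upright within 15 mm of where they were (value of joint loose_lid above 0.0045 m and value of joint loose_lid_seal above 0.0005 m and value of joint each of firm_lid_a, firm_lid_b, firm_lid_c below 0.0004 m and distance of each of spice_a, spice_b, salt_shaker from where it was at the start of the episode below 0.015 m and angle between each of spice_a, spice_b, salt_shaker's own z axis and vertical below 0.15 rad); the arm keeps its last pose, push and grip.
It fails at once if the loose lid is lifted off its canister (pulled up more than 4 mm) (value of joint loose_lid below -0.004 m).
It fails at once if the black-labelled spice jar is knocked or moved more than 15 mm, or lifted (distance of spice_a from where it was at the start of the episode above 0.015 m or angle between spice_a's own z axis and vertical above 0.35 rad).
It fails at once if the green-labelled spice jar is knocked or moved more than 15 mm, or lifted (distance of spice_b from where it was at the start of the episode above 0.015 m or angle between spice_b's own z axis and vertical above 0.35 rad).
It fails at once if the salt shaker is knocked or moved more than 15 mm, or lifted (distance of salt_shaker from where it was at the start of the episode above 0.015 m or angle between salt_shaker's own z axis and vertical above 0.35 rad).
It also fails if it takes over 72 s, if anything falls off the work surface, if the arm or the gripper's body presses on something with over 40 N, if the wrist force passes 120 N, or if a joint passes its speed limit or range.

## Working session

There is one attempt and no reset: what is moved stays moved. The work goes in short steps, Python scripts to look and compute and a tool call to move; the robot and the scene stay as the last step left them, time stands still between calls to the robot, and variables do not carry over. Pictures are saved under pics/ and viewed, at most 10 in all, crops included, and the job is handed in when it is done.

Besides the shell and the picture viewer there is one more tool, called by a JSON object that holds its "method" and its "body". apply_moves: Moves the arm, as the interface text tells. Its arguments: {"type":"object","properties":{"deltas":{"type":"array","items":{"type":"array"}},"squeeze":{"type":"number"}},"required":["deltas"]}

```bash
mkdir -p pics; python3 - <<'E'
from station import bot
import cv2
o=bot.get_obs();print({k:o[k] for k in('t','eef_pos','tool_rot','contact_force','gripper_width')})
for n in("top","side"):
    p=bot.read_camera(n);cv2.imwrite(f"pics/{n}0.png",p["color"][:,:,::-1]);print(n,p["intrinsics"],p["pose"])
    for t in("caddy","near_left","near_right","far_left","far_right","loose_lid","spice_a","spice_b","salt_shaker"):
        try: print(t,[( [round(float(v),3) for v in d["point"]],round(d["confidence"],2)) for d in bot.look_for(p,t)][:4])
        except Exception as e: print(t,e)
E
```

```text
{'t': 0.0, 'eef_pos': array([0.1933758 , 0.64608624, 0.23033158]), 'tool_rot': array([-4.74956519e-05,  1.44858566e-01,  9.89451961e-01, -9.00837854e-04]), 'contact_force': array([ 0.01555967,  0.08638295, -0.12845717]), 'gripper_width': 0.9977921709109239}
top [[416.13486398   0.         317.52360133]
 [  0.         416.13486398 197.56769422]
 [  0.           0.           1.        ]] [[-0.01151342 -0.9942631   0.10634061  0.45747324]
 [-0.99988742  0.01042419 -0.01079307 -0.01508519]
 [ 0.00962264 -0.1064529  -0.99427118  0.99036177]
 [ 0.          0.          0.          1.        ]]
caddy [([0.561, -0.007, 0.007], 0.94)]
near_left [([0.561, -0.001, 0.008], 0.73)]
near_right [([0.562, -0.006, 0.006], 0.92)]
far_left [([0.561, -0.007, 0.009], 0.85)]
far_right [([0.56, -0.009, 0.009], 0.7)]
loose_lid [([0.52, 0.049, 0.091], 0.58)]
spice_a [([0.508, -0.147, 0.108], 0.96), ([0.607, 0.157, 0.105], 0.65), ([0.522, -0.058, 0.085], 0.35)]
spice_b [([0.508, -0.147, 0.108], 0.96), ([0.607, 0.157, 0.105], 0.65), ([0.522, -0.058, 0.085], 0.35)]
salt_shaker [([0.623, -0.176, 0.078], 0.78), ([0
[... 246 characters left out ...]
4  0.67451225]
 [-0.01747507 -0.84996426 -0.52655045  0.52989028]
 [ 0.          0.          0.          1.        ]]
caddy [([0.565, 0.104, 0.02], 0.74)]
near_left [([0.57, 0.106, 0.016], 0.57)]
near_right [([0.57, 0.107, 0.015], 0.82)]
far_left [([0.566, 0.103, 0.017], 0.74)]
far_right [([0.568, 0.108, 0.021], 0.79), ([0.615, 0.182, 0.083], 0.68)]
loose_lid [([0.521, 0.067, 0.085], 0.58)]
spice_a [([0.613, 0.181, 0.083], 0.86), ([0.509, -0.142, 0.097], 0.67), ([0.63, 0.06, 0.085], 0.41), ([0.569, 0.103, 0.016], 0.3)]
spice_b [([0.613, 0.181, 0.083], 0.86), ([0.509, -0.142, 0.097], 0.67), ([0.63, 0.06, 0.085], 0.41), ([0.569, 0.103, 0.016], 0.3)]
salt_shaker [([0.626, -0.161, 0.072], 0.49)]
```

View pics/top0.png

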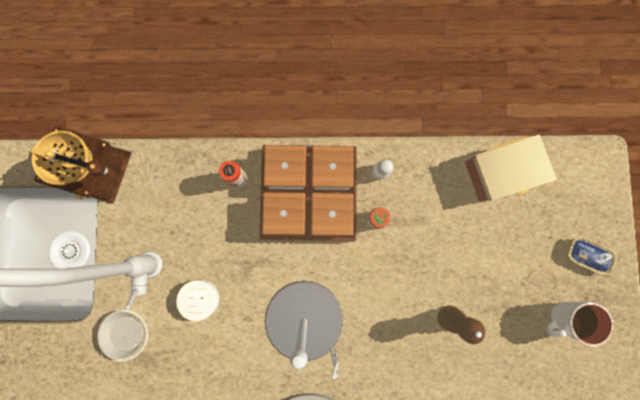

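View pics/side0.png

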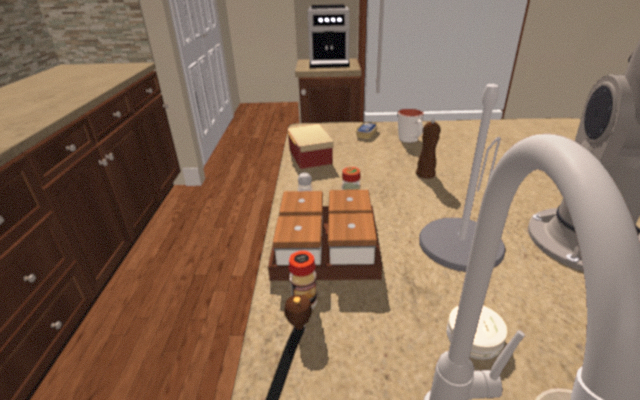

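The pictures show lid studs in the top view at about (284,166), (333,166), (283,213), (333,214). A paper-towel post (top ≈ (299,361) top view, (490,92) side view) and a tap (top view (150,265)) stand nearby. I'll triangulate both obstacles and locate the studs.

```bash
cat >h.py <<'E'
from station import bot
import numpy as np,cv2
def ray(p,u,v):
    d=p["pose"][:3,:3]@np.linalg.solve(p["intrinsics"],[u,v,1.]);return p["pose"][:3,3],d
def atz(p,u,v,z):
    o,d=ray(p,u,v);return o+d*(z-o[2])/d[2]
def tri(a,ua,b,ub):
    o1,d1=ray(a,*ua);o2,d2=ray(b,*ub)
    s=np.linalg.lstsq(np.c_[d1,-d2],o2-o1,rcond=None)[0]
    A,B=o1+s[0]*d1,o2+s[1]*d2;return (A+B)/2,np.linalg.norm(A-B)
def proj(p,X):
    c=p["pose"][:3,:3].T@(np.asarray(X)-p["pose"][:3,3]);w=p["intrinsics"]@c;return w[:2]/w[2]
E
python3 - <<'E'
from h import *
np.set_printoptions(precision=4,suppress=True)
t=bot.read_camera("top");s=bot.read_camera("side")
for n,u,w in(("FL",(284,166),(301,229)),("FR",(333,166),(303,201)),("NL",(283,213),(351,226)),("NR",(333,214),(350,200))):
    # refine stud: centroid of grey (low saturation) pixels near
    out=[]
    for p,(x,y) in((t,u),(s,w)):
        x0,y0=x-9,y-9;c=cv2.cvtColor(p["color"],cv2.COLOR_RGB2HSV)[y0:y0+19,x0:x0+19,1].astype(float)
        m=(c<90)*1.;yy,xx=np.mgrid[:19,:19];m*=(np.hypot(xx-9,yy-9)<6)
        out.append((x0+(m*xx).sum()/m.sum(),y0+(m*yy).sum()/m.sum()));
    print(n,np.round(out,1),atz(t,*out[0],.087),tri(t,out[0],s,out[1]))
print("post base",atz(t,304,320,0),atz(s,463,243,0),"top",tri(t,(299,361),s,(490,92)))
print("faucet base side",atz(s,460,395,0))
for y in(.3,.35,.4,.45,.5):
  pass
o,d=ray(t,150,263)
for z in(0,.1,.2,.3,.4):
    X=o+d*(z-o[2])/d[2];print(z,X,proj(s,X))
for n,p in(("top",t),("side",s)):
    a=p["color"][:,:,::-1]
    c=a[120:260,200:420] if n=="top" else a[150:320,230:400]
    cv2.imwrite(f"pics/{n}c.png",cv2.resize(c,None,fx=3.5,fy=3.5,interpolation=cv2.INTER_CUBIC))
E
```

```text
FL [[284.3 164.9]
 [298.2 227.7]] [0.627  0.0474 0.087 ] (array([0.6271, 0.0475, 0.0862]), np.float64(0.00016022784070328141))
FR [[332.2 165.7]
 [301.3 200.2]] [ 0.6244 -0.0581  0.087 ] (array([ 0.6252, -0.0582,  0.0854]), np.float64(0.001071309645625728))
NL [[283.  212.8]
 [351.2 225.2]] [0.5215 0.0504 0.087 ] (array([0.5218, 0.0501, 0.0908]), np.float64(0.0010218868960153852))
NR [[332.  213.6]
 [349.3 198.6]] [ 0.5187 -0.056   0.087 ] (array([ 0.5192, -0.056 ,  0.0879]), np.float64(0.0011059019445077232))
post base [ 0.2781  0.0088 -0.    ] [ 0.2712 -0.0006  0.    ] top (array([0.28  , 0.0082, 0.3359]), np.float64(0.003352517354988156))
faucet base side [0.3841 0.3503 0.    ]
0 [0.4132 0.3688 0.    ] [443.1568 408.1506]
0.1 [0.4177 0.33   0.1   ] [442.2807 337.5349]
0.2 [0.4221 0.2913 0.2   ] [441.3356 261.3502]
0.3 [0.4266 0.2525 0.3   ] [440.3128 178.9107]
0.4 [0.4311 0.2137 0.4   ] [439.2025  89.4131]
```

Studs come out at a 106 mm pitch with plausible heights (NL looks highest, z≈0.091). The post is 0.34 m high and the tap about 0.4 m, so I'll lift first and then cross above them.

{"method": "apply_moves", "body": {"deltas": [[1,[0,0,-0.25],0],[1,[0,0,-0.5],0],[1,[0,0,-0.75],0],[1,[0,0,-1.0],0],[1,[0,-0.2,-1.0],0],[1,[0,-0.4,-1.0],0],[1,[0,-0.6,-1.0],0],[1,[0,-0.75,-1.0],0],[1,[0,-0.75,-1.0],0]], "squeeze": 60}}

```text
t: 2.0
eef_pos: [0.15, 0.5001, 0.4326]
tool_rot: [-0.0, 0.145, 0.989, 0.001]
contact_force: [1.4, 0.7, -0.2]
gripper_width: -0.001
grasp_force: 0.0
```

{"method": "apply_moves", "body": {"deltas": [[1,[0,0,-0.2],0],[1,[0,0,-0.4],0],[1,[0,0,-0.4],0]]}}

```text
t: 2.3
eef_pos: [0.151, 0.5049, 0.5171]
tool_rot: [0.0, 0.145, 0.989, 0.005]
contact_force: [1.1, 0.8, 0.8]
gripper_width: 0.0
grasp_force: 0.0
```

{"method": "apply_moves", "body": {"deltas": [[1,[-0.2,-0.08,0],0],[1,[-0.4,-0.16,0],0],[1,[-0.6,-0.24,0],0],[1,[-0.8,-0.32,0],0],[1,[-1.0,-0.4,0],0],[1,[-1.0,-0.4,0],0],[1,[-1.0,-0.4,0],0]]}}

```text
t: 3.0
eef_pos: [0.32, 0.3687, 0.511]
tool_rot: [-0.0, 0.146, 0.989, 0.0]
contact_force: [-0.8, 0.1, -0.2]
gripper_width: 0.001
grasp_force: 0.0
```

{"method": "apply_moves", "body": {"deltas": [[1,[-0.16,-0.16,0],0],[1,[-0.32,-0.32,0],0],[1,[-0.48,-0.48,0],0],[1,[-0.635,-0.64,0],0],[1,[-0.635,-0.64,0],0]]}}

```text
t: 3.5
eef_pos: [0.4065, 0.2053, 0.5118]
tool_rot: [0.001, 0.149, 0.989, 0.0]
contact_force: [-0.0, 1.9, 0.9]
gripper_width: -0.001
grasp_force: 0.0
```

{"method": "apply_moves", "body": {"deltas": [[1,[-0.16,-0.16,0],0],[1,[-0.32,-0.32,0],0],[1,[-0.48,-0.48,0],0],[1,[-0.635,-0.64,0],0],[1,[-0.635,-0.64,0.2],0],[1,[-0.635,-0.64,0.4],0],[1,[-0.635,-0.64,0.6],0],[1,[-0.635,-0.64,0.8],0],[1,[-0.635,-0.64,1.0],0],[1,[-0.635,-0.64,1.0],0],[1,[-0.635,-0.64,1.0],0]]}}

```text
t: 4.6
eef_pos: [0.4893, 0.0522, 0.3118]
tool_rot: [-0.0, 0.144, 0.99, -0.0]
contact_force: [0.5, -0.0, 0.2]
gripper_width: -0.001
grasp_force: 0.0
```

{"method": "apply_moves", "body": {"deltas": [[1,[0,0,0.25],0],[1,[0,0,0.5],0],[1,[0,0,0.75],0],[1,[0,0,0.9],0],[1,[0,0,1.0],0],[1,[0,0,1.0],0],[1,[0,0,1.0],0]]}}

```text
t: 5.3
eef_pos: [0.4912, 0.0518, 0.1131]
tool_rot: [0.001, 0.144, 0.99, 0.001]
contact_force: [0.3, 0.1, 0.4]
gripper_width: -0.001
grasp_force: 0.0
```

```bash
python3 - <<'E'
from h import *
o=bot.get_obs();print(o['eef_pos'],o['contact_force'])
out=[]
for n in("top","side"):
    p=bot.read_camera(n);a=p["color"][:,:,::-1];print(proj(p,o['eef_pos']))
    c=a[120:260,230:400] if n=="top" else a[140:280,240:410]
    out.append(cv2.resize(c,None,fx=2.3,fy=2.3,interpolation=cv2.INTER_CUBIC))
cv2.imwrite("pics/close1.png",cv2.hconcat(out))
E
```

```text
[0.49119019 0.05181087 0.11309929] [0.32817457 0.0872971  0.39617439]
[281.51740905 226.36613832]
[367.44568332 215.93104467]
```

View pics/close1.png

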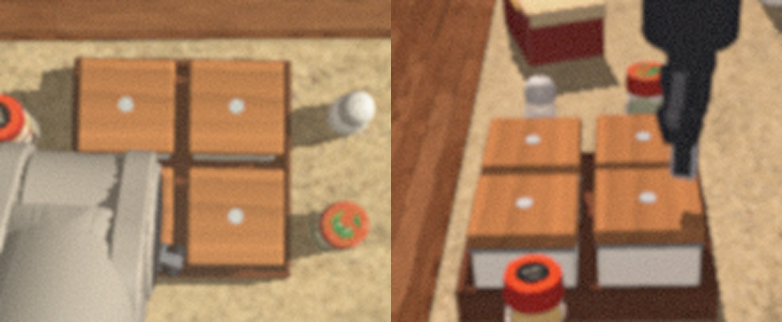

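The fingertip hangs over the near side of the near-left lid (side crop ≈ (683,172)), clear of the jars. Now I'll press gently.

{"method": "apply_moves", "body": {"deltas": [[1,[0,0,0.05],0],[1,[0,0,0.085],0],[1,[0,0,0.085],0],[1,[0,0,0.085],0]]}}

```text
t: 5.8
eef_pos: [0.4889, 0.0508, 0.0941]
tool_rot: [-0.0, 0.145, 0.989, -0.0]
contact_force: [-0.7, -0.5, 0.5]
gripper_width: -0.004
grasp_force: 0.0
```

{"method": "apply_moves", "body": {"deltas": [[1,[0,0,0.01],0],[1,[0,0,0.02],0],[1,[0,0,0.02],0]]}}

```text
t: 6.1
eef_pos: [0.489, 0.0509, 0.0901]
tool_rot: [-0.0, 0.145, 0.989, -0.0]
contact_force: [0.0, 0.3, 0.1]
gripper_width: -0.004
grasp_force: 0.0
```

{"method": "apply_moves", "body": {"deltas": [[1,[0,0,0.01],0],[1,[0,0,0.01],0],[1,[0,0,0.01],0]]}}

```text
t: 6.4
eef_pos: [0.4891, 0.0509, 0.0883]
tool_rot: [-0.0, 0.145, 0.989, -0.0]
contact_force: [0.7, -0.7, 0.5]
gripper_width: 0.001
grasp_force: 0.0
```

{"method": "apply_moves", "body": {"deltas": [[1,[0,0,0.01],0],[1,[0,0,0.01],0],[1,[0,0,0.01],0]]}}

```text
t: 6.7
eef_pos: [0.4891, 0.0509, 0.0863]
tool_rot: [-0.0, 0.145, 0.989, 0.0]
contact_force: [-0.2, 0.1, 0.0]
gripper_width: 0.002
grasp_force: 0.2
```

{"method": "apply_moves", "body": {"deltas": [[1,[0,0,0.005],0],[1,[0,0,0.005],0],[1,[0,0,0.005],0]]}}

```text
t: 7.0
eef_pos: [0.4891, 0.0508, 0.0853]
tool_rot: [-0.0, 0.145, 0.989, -0.0]
contact_force: [-0.9, -0.0, 2.3]
gripper_width: -0.004
grasp_force: 1.1
```

{"method": "apply_moves", "body": {"deltas": [[1,[0,0,0.005],0],[1,[0,0,0.005],0],[1,[0,0,0.005],0]]}}

```text
t: 7.3
eef_pos: [0.4891, 0.0509, 0.0844]
tool_rot: [-0.0, 0.145, 0.989, 0.0]
contact_force: [-2.0, -0.5, 4.8]
gripper_width: 0.0
grasp_force: 2.6
```

```bash
python3 - <<'E'
from h import *
o=bot.get_obs();print(o['eef_pos'],o['contact_force'],o['torque'])
p=bot.read_camera("side");a=p["color"][:,:,::-1]
cv2.imwrite("pics/close2.png",cv2.resize(a[160:280,260:400],None,fx=5,fy=5,interpolation=cv2.INTER_CUBIC))
E
```

```text
[0.48905004 0.05087304 0.08439899] [-1.96509619 -0.50137168  4.75404569] [-0.08418808  0.41656005 -0.04534147]
```

View pics/close2.png

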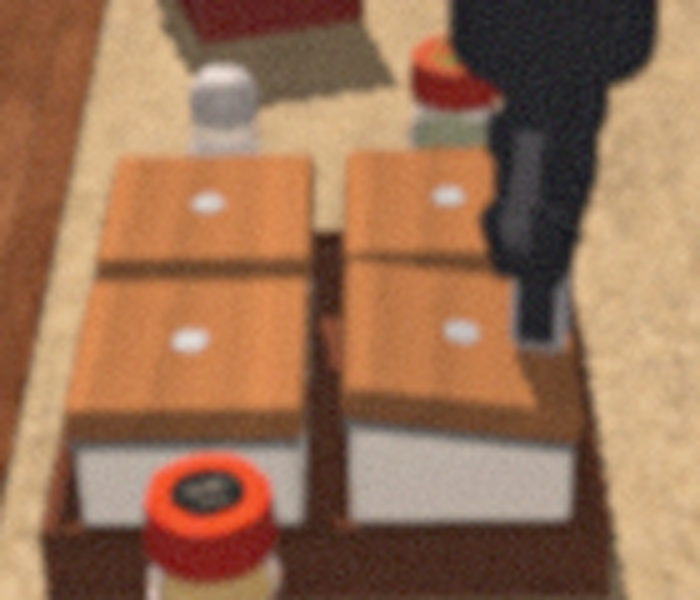

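The near-left lid visibly tips under the fingertip: its near edge is down and its far edge is up (crop ≈ (350,265) to (560,430)). It sank several mm with almost no force, so near_left is the loose one. I'll lift, move to its middle and press.

{"method": "apply_moves", "body": {"deltas": [[1,[0,0,-0.06],0],[1,[0,0,-0.12],0],[1,[-0.08,0.02,-0.12],0],[1,[-0.16,0.045,-0.12],0],[1,[-0.16,0.045,-0.12],0],[1,[-0.16,0.045,-0.12],0]]}}

```text
t: 7.95
eef_pos: [0.5223, 0.0504, 0.1088]
tool_rot: [0.0, 0.145, 0.989, 0.0]
contact_force: [0.4, -0.8, -1.2]
gripper_width: -0.002
grasp_force: 0.0
```

{"method": "apply_moves", "body": {"deltas": [[1,[0,0,0.04],0],[1,[0,0,0.08],0],[1,[0,0,0.1],0],[1,[0,0,0.11],0],[1,[0,0,0.11],0]]}}

```text
t: 8.45
eef_pos: [0.523, 0.0504, 0.0864]
tool_rot: [0.001, 0.145, 0.989, 0.0]
contact_force: [-0.1, 0.2, 5.8]
gripper_width: 0.0
grasp_force: 3.1
```

{"method": "apply_moves", "body": {"deltas": [[1,[0,0,0.005],0],[1,[0,0,0.01],0],[1,[0,0,0.01],0],[1,[0,0,0.01],0]]}}

```text
t: 8.85
eef_pos: [0.523, 0.0504, 0.0847]
tool_rot: [0.001, 0.145, 0.989, 0.0]
contact_force: [1.2, -0.4, 6.2]
gripper_width: -0.001
grasp_force: 3.4
```

{"method": "apply_moves", "body": {"deltas": [[1,[0,0,0.005],0],[1,[0,0,0.005],0],[1,[0,0,0.005],0]]}}

```text
t: 9.15
eef_pos: [0.523, 0.0504, 0.0837]
tool_rot: [0.001, 0.145, 0.989, 0.0]
contact_force: [0.3, 1.0, 7.8]
gripper_width: -0.006
grasp_force: 3.5
```

{"method": "apply_moves", "body": {"deltas": [[1,[0,0,0.005],0],[1,[0,0,0.005],0],[1,[0,0,0.005],0]]}}

```text
t: 9.45
eef_pos: [0.523, 0.0505, 0.0827]
tool_rot: [0.001, 0.145, 0.989, 0.0]
contact_force: [-1.1, -0.7, 7.0]
gripper_width: -0.0
grasp_force: 3.5
```

{"method": "apply_moves", "body": {"deltas": [[1,[0,0,0.005],0],[1,[0,0,0.005],0],[1,[0,0,0.005],0]]}}

```text
t: 9.75
eef_pos: [0.523, 0.0504, 0.0818]
tool_rot: [0.001, 0.145, 0.989, 0.0]
contact_force: [-0.6, 0.5, 9.2]
gripper_width: 0.001
grasp_force: 4.3
```

{"method": "apply_moves", "body": {"deltas": [[1,[0,0,0.005],0],[1,[0,0,0.005],0],[1,[0,0,0.005],0]]}}

```text
t: 10.05
eef_pos: [0.5231, 0.0504, 0.0811]
tool_rot: [0.001, 0.145, 0.989, 0.001]
contact_force: [-2.3, 0.4, 12.2]
gripper_width: 0.004
grasp_force: 6.2
```

{"method": "apply_moves", "body": {"deltas": [[1,[0,0,0.005],0],[1,[0,0,0.005],0],[1,[0,0,0.005],0]]}}

```text
t: 10.35
eef_pos: [0.5231, 0.0504, 0.0809]
tool_rot: [0.001, 0.145, 0.989, 0.001]
contact_force: [-5.2, -0.3, 22.3]
gripper_width: 0.003
grasp_force: 11.1
```

Force rises stiffly at z≈0.081, so the lid is on its stop. A quick look before handing in.

{"method": "apply_moves", "body": {"deltas": [[1,[0,0,-0.003],0],[1,[0,0,-0.003],0],[1,[0,0,-0.003],0]]}}

```text
t: 10.65
eef_pos: [0.5231, 0.0504, 0.081]
tool_rot: [0.001, 0.145, 0.989, 0.001]
contact_force: [-2.4, -0.0, 15.2]
gripper_width: 0.005
grasp_force: 8.0
```

```bash
python3 - <<'E'
from h import *
p=bot.read_camera("side");a=p["color"][:,:,::-1]
cv2.imwrite("pics/close3.png",cv2.resize(a[160:280,260:400],None,fx=5,fy=5,interpolation=cv2.INTER_CUBIC))
o=bot.get_obs();print(o['eef_pos'],o['contact_force'])
E
```

```text
[0.52307661 0.05039195 0.08102908] [-2.30313094  0.73588873 16.06734836]
```

View pics/close3.png

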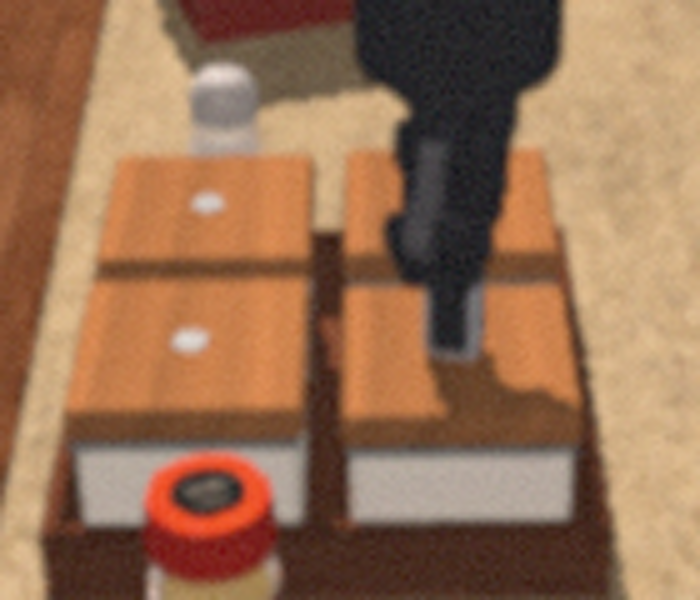

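The near-left lid is now level and low (its edge at about (345–575, 445)), with the fingertip pressing on its middle at about 16 N. Nothing else has moved.

```bash
python3 -c "
from station import bot
print(bot.hand_in())"
```

```text
the job is handed in; nothing more can be done
None
```

The loose lid was the near-left one: it is now pushed fully home, the fingertip was still pressing its middle at about 16 N when I handed the job in, and the other lids, the spice jars and the salt shaker were not touched.

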